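Seat the taper plug and check that it rocks free

TASK

Slide the brass flanged taper plug across the lapping plate, without picking it up and without disturbing the four loose engine parts, until it drops fully home in the plate's taper seat. Then check that it rocks free: press its rim down on the side of the red mark until the other side clearly lifts and let it fall back home, then do the same on the side opposite the mark. Leave the plug sitting level and fully home.

Things in the scene. Friction and masses are not known exactly. Their poses are not given: they have to be found in the camera images.
- plug: Loose oiled brass plug, 0.3 kg, 35 mm high: cone (20 mm across at its lower end, 44 mm across 20 mm up), neck 44 mm across up to 27 mm, then a flat-topped round flange 92 mm across, 27 to 35 mm above the origin. Origin: centre of the lower end; z up its axis. It starts standing on the plate and slides (friction 0.08) when pushed level at the flange's edge; pushed too high it may tip.
- plug_axis (a point): Point on the plug's axis 100 mm above the plug's origin (in free air): shows which way the plug leans. When the plug is home its flange's underside is 7 mm and its top 15 mm above the plate.
- plate: Round dark steel lapping plate, screwed down, 330 mm across and 25 mm thick. Origin: centre of its underside, on the bench; z up. Its flat top is 25 mm above the origin. The seat's axis lies 70 mm from the centre along the plate's +x; the red mark lies to the +y side of the seat. Two tall camshafts stand upright on the bench to the plate's left (x 0.63, y 0.26 and x 0.64, y 0.36; 0.4 m high): swing the arm clear of them.
- seat (a point): Where the plug's origin comes when fully home: on the axis of the bright taper seat, 20 mm below the plate's top (mouth 44 mm across, hollow 22 mm deep). Its +y points to the red mark. The seated plug rocks over the mouth's edge: only a press more than 22 mm from the axis tips it (5 N at 36 mm), up to 0.29 rad, when its rim meets the plate; released, it falls back.
- mark (a point): Centre of the painted red mark (10 x 22 mm, flat) on the plate's top, 67 mm from the seat's axis.
- tappet_0: Loose grey steel tappet standing on the plate, a round cup 29 mm across and 22 mm high; origin at the centre of its underside. Not to be disturbed.
- tappet_1: Loose grey steel tappet like tappet_0, 29 mm across and 22 mm high; origin at the centre of its underside. Not to be disturbed.
- valve_spring_0: Loose dark valve spring standing upright on the plate, 24 mm across and 32 mm high; origin at the centre of its underside. Not to be disturbed.
- valve_spring_1: Loose dark valve spring like valve_spring_0, 24 mm across and 32 mm high; origin at the centre of its underside. Not to be disturbed.
There are look-alikes about, which are no part of the job. What is meant by the plug is not pink or white, and is the larger of those in its own colour.

How it is judged:
By the outcome, as a careful person would: the job done as asked, in the order asked, and still so for the second after the job is handed in, with the robot touching nothing.
It also fails if it takes over 64 s, if anything falls off the work surface, if the arm or the gripper's body presses on something with over 40 N, if the wrist force passes 120 N, or if a joint passes its speed limit or range.

ROBOT

A 7-joint arm with a two-finger parallel gripper is mounted at the origin on a cart in front of the work surface, level with it; the furniture and walls round the work are solid. World frame = base frame: x ahead of the robot, y to its left, z up, the work surface at z = 0. Lengths are in m, angles in rad, forces in N, time in s.
With the tool pointing down it reaches from about 0.425 to 0.875 m from the base axis. Payload 4.7 kg.
Tool frame: the origin (TCP) lies midway between the tips of the shut fingers; the grasp point (between the pads) lies 19 mm behind it (ctrl.grip_point_offset is the distance from the TCP to the grasp point, in m); z points along the fingers, y is the line along which they close (so a half turn about z gives the same grasp; the last joint's range is limited). The gripper opens to 87 mm and grips with 3 to 60 N. Pads are 19 mm wide; open, the fingers measure 117 mm over their backs; the gripper's body (75 mm by 190 mm) begins 51 mm behind the grasp point.
Start: joints at [1.185, 0.321, -0.07, 1.45, 0.023, 1.371, -0.057], TCP at [0.253, -0.599, 0.223] pointing down, gripper open.
Joint ranges: [-2.86, 2.86], [-0.3, 2.09], [-1.38, 1.24], [0.06, 2.45], [-1.56, 4.7], [0.09, 2.05], [-2.69, 2.69]. Speed limits (rad/s): [2.57, 2.57, 3.14, 3.14, 3.14, 3.14, 3.14].

INTERFACE

Orientations are given as a rotation vector (axis times angle).
In Python, from bench import ctrl gives the robot as it stands. The module is installed in compiled form; this text tells all that it offers.
- The arm moves only by the shell command python3 -m handwheel 'ROWS' [OPENING] [FORCE]. ROWS is JSON, a list of rows, each an object of numbers: "x", "y", "z": the shift along the tool's x, y, z in m; "wx", "wy", "wz": the turn, a rotation vector about the tool's x, y, z in degrees. A call has 1 to 10 rows; each row is the pose to reach, as a shift and turn from the pose commanded when the call began, along the tool's axes at that moment; what a row does not reach only later rows make up. A row lasts 1/12 s, in which the tool goes at most 41.7 mm and 7.16 degrees, less where a joint would pass 70% of its speed; a pose out of reach is approached as far as the arm can. A call with a gripper value outside its range is refused whole. OPENING is the finger opening in m, from 0 to 0.087, set as the call begins (- or left out, the last holds). The fingers move at their own pace and stop on an object; FORCE is the grip in N (left out, the last holds). Time passes only in rows, so rows that repeat a pose let the fingers close. It gives the time, the measured TCP pose, the force, the opening and the grip force at its end, in the units of the state.
- ctrl.get_state(): the state, without advancing time (a new reading comes with each control period).
- ctrl.get_image(name): name is "side" or "top" or "wrist"; returns a dict with "image" (400x640x3 uint8, red, green, blue), "K" (3x3 intrinsics, pixels), "k1" (the pictures are not rectified: a ray, as slopes to the right and down, at radius r is drawn at 1 + k1 r^2 times it, then the intrinsics apply), "world_to_cam" (4x4, takes a point from world to camera coordinates); the wrist camera has in their place "hand_eye" (4x4, takes a point from camera to tool coordinates, whose origin is the TCP and whose axes are the flange's). Camera axes: x right, y down, z forward; pixel columns grow to the right and rows downward; lengths in m; the calibration is good to about 2 mm. A picture is of the moment at which its call begins: read the wrist's pose just before it. There is no depth.
- ctrl.close_job(): hands the job in; it is judged then, once.
The state is a dict: "time": time; "joint_positions": joint angles; "qd": joint speeds; "joint_torque": joint torques, N m; "position": TCP position; "tool_rot": TCP orientation; "ft_force": force on the tool from outside, world axes, zero at the start; "torque": the same for the moment, N m; "grip_width": opening from 0.0 (shut) to 1.0 (fully open); "grip_force": force on a finger pad.
Only numpy, scipy, OpenCV 4.12 (cv2) and the standard library are available. Lean on these libraries where they do the work, as an engineer would, in place of code of your own. Each camera call takes 0.05 s, during which the arm holds its last target. There are 200 camera calls.

## Working session

There is one attempt and no reset: what is moved stays moved. The work goes in short steps, Python scripts to look and compute and a shell command to move; the robot and the scene stay as the last step left them, time stands still between calls to the robot, and variables do not carry over. Pictures are saved under pics/ and viewed, at most 10 in all, crops included, and the job is handed in when it is done.

```bash
mkdir -p pics
cat > h.py <<'E'
import numpy as np, cv2
from scipy.spatial.transform import Rotation as R
from bench import ctrl
def grab(n):
    s=ctrl.get_state(); d=ctrl.get_image(n)
    if 'world_to_cam' in d: c2w=np.linalg.inv(np.array(d['world_to_cam']))
    else:
        T=np.eye(4);T[:3,:3]=R.from_rotvec(s['tool_rot']).as_matrix();T[:3,3]=s['position'];c2w=T@np.array(d['hand_eye'])
    d['c2w']=c2w; return d
def ray(d,u,v):
    K=np.array(d['K']);k=d['k1'];p=np.array([(u-K[0,2])/K[0,0],(v-K[1,2])/K[1,1]]);q=p.copy()
    for _ in range(20): q=p/(1+k*(q@q))
    r=d['c2w'][:3,:3]@np.array([q[0],q[1],1]); return d['c2w'][:3,3],r
def onz(d,u,v,z):
    o,r=ray(d,u,v); return o+r*(z-o[2])/r[2]
def proj(d,P):
    c=np.linalg.inv(d['c2w'])@np.append(P,1);p=c[:2]/c[2];p=p*(1+d['k1']*(p@p));K=np.array(d['K'])
    return K[0,0]*p[0]+K[0,2],K[1,1]*p[1]+K[1,2]
def save(d,n): cv2.imwrite('pics/'+n+'.png',d['image'][:,:,::-1])
E
python3 - <<'E'
from h import *
s=ctrl.get_state();print(s)
for n in('top','side'):
    d=grab(n);save(d,n);print(n,d['c2w'].round(3).tolist(),d['K'],d['k1'])
E
```

```text
{'time': 0.0, 'joint_positions': array([ 1.18511956,  0.32183892, -0.07007673,  1.45168272,  0.02257521,
        1.37080347, -0.05690582]), 'qd': array([ 0.00053641, -0.00078327, -0.00087303, -0.00026533,  0.00112131,
       -0.00185632,  0.00039103]), 'joint_torque': array([-4.13809948e-04, -4.91282952e+01, -4.04176796e-01, -3.12528491e+01,
       -6.38306653e-02,  4.34051862e-02,  1.54695485e-04]), 'position': array([ 0.25272686, -0.59824678,  0.22144723]), 'tool_rot': array([-3.07718307e+00, -6.23438139e-01,  7.25089347e-04]), 'ft_force': array([ 0.05589299, -0.0434055 , -0.1371135 ]), 'torque': array([-0.02574503,  0.01554597, -0.01445624]), 'grip_force': 0.0, 'grip_width': 0.9993309809194816}
top [[0.025, -0.998, 0.062, 0.477], [-1.0, -0.026, -0.017, -0.217], [0.019, -0.061, -0.998, 1.113], [0.0, 0.0, 0.0, 1.0]] [[399.95211954   0.         322.56143843]
 [  0.         399.95211954 198.25903927]
 [  0.           0.           1.        ]] 0.019303424577821242
side [[-0.957, -0.082, 0.279, 0.268], [-0.29, 0.339, -0.895, 0.555], [-0.021, -0.937, -0.348, 0.429], [0.0, 0.0, 0.0, 1.0]] [[415.12363355   0.         321.31951331]
 [  0.         415.12363355 200.01281037]
 [  0.           0.           1.        ]] -0.013812137585783594
```

View pics/top.png

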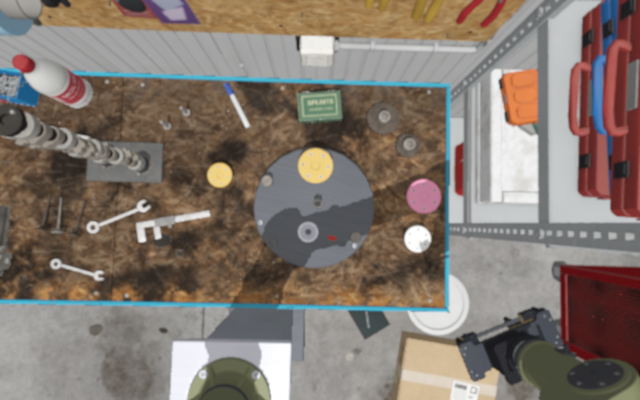

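View pics/side.png

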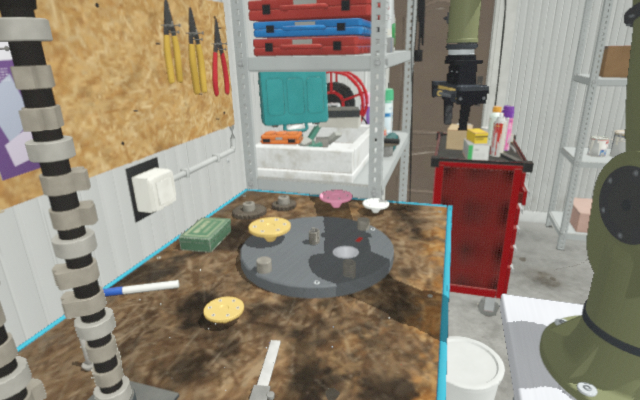

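The top view shows two brass flanged plugs, a larger one on the plate at (315,165) and a smaller one on the bench at (219,175). There is also a pink one at (424,196) and a white one at (417,239). The brass one on the plate fits the description. The seat is at about (308,232) and the red mark at about (332,238). I'll confirm in an enlarged crop and measure.

Run:
```python
from h import *
d=grab('top');im=d['image'];c=im[135:280,240:390]
cv2.imwrite('pics/crop.png',cv2.resize(c,(750,580) and None,fx=4,fy=4,interpolation=cv2.INTER_CUBIC)[:,:,::-1])
hsv=cv2.cvtColor(im,cv2.COLOR_RGB2HSV)
m=cv2.inRange(hsv,(18,80,120),(32,255,255))
n,l,st,ce=cv2.connectedComponentsWithStats(m)
for i in range(1,n):
    if st[i,4]>300 and ce[i][1]>100:
        ct=cv2.findContours((l==i).astype(np.uint8),0,1)[0][0];e=cv2.fitEllipse(ct)
        zt=.06 if ce[i][0]>270 else .03
        print('yellow',st[i],e,onz(d,*e[0],zt), e[1][0]/400*(1.113-zt))
m=cv2.inRange(hsv,(0,120,50),(8,255,255))|cv2.inRange(hsv,(172,120,50),(180,255,255))
n,l,st,ce=cv2.connectedComponentsWithStats(m)
for i in range(1,n):
    if 240<ce[i][0]<390 and 135<ce[i][1]<280: print('red',st[i],ce[i],onz(d,*ce[i],.025))
for p in [(308.5,232),(318,199),(266,181),(355,239)]: print(p,onz(d,*p,.025),onz(d,*p,.05))
```

```text
yellow [298 147  35  36 934] ((315.02484130859375, 164.90606689453125), (34.47416687011719, 35.16093444824219), 174.79335021972656) [ 0.62995147 -0.21291676  0.06      ] 0.0907532442855835
yellow [206 162  27  26 526] ((219.2842254638672, 174.7327423095703), (25.42136001586914, 25.6452693939209), 80.60433197021484) [0.60030127 0.04555834 0.03      ] 0.06882833224296571
red [328 236   8   4  28] [331.5 237.5] [ 0.43810998 -0.26256047  0.025     ]
(308.5, 232) [ 0.45145073 -0.19984512  0.025     ] [ 0.45203555 -0.20023838  0.05      ]
(318, 199) [ 0.54170349 -0.22330812  0.025     ] [ 0.5402154  -0.22316249  0.05      ]
(266, 181) [ 0.58717852 -0.08036749  0.025     ] [ 0.58464598 -0.08350488  0.05      ]
(355, 239) [ 0.43560582 -0.32643664  0.025     ] [ 0.43655455 -0.32392238  0.05      ]
```

View pics/crop.png

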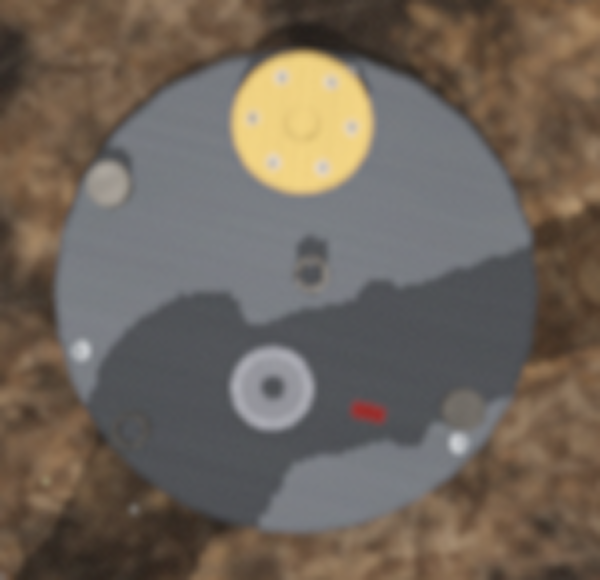

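The crop confirms the large brass plug at crop (302,122). valve_spring_0, at crop (311,270), stands in the direct line to the seat at crop (272,389). The tappets are at crop (108,184) and (463,410), and valve_spring_1 is at crop (133,428). I'll go round spring_0 on the +y side, pushing with two spread fingers, and start by moving above the far side of the plug.

```bash
python3 -m handwheel '[{"x":0.04,"y":-0.013,"wz":6},{"x":0.08,"y":-0.026,"wz":12},{"x":0.12,"y":-0.039,"wz":18},{"x":0.16,"y":-0.052,"wz":24},{"x":0.2,"y":-0.066,"wz":30},{"x":0.24,"y":-0.079,"wz":36},{"x":0.28,"y":-0.092,"wz":43},{"x":0.32,"y":-0.105,"wz":43},{"x":0.36,"y":-0.118,"wz":43},{"x":0.36,"y":-0.118,"wz":43}]' 0.05
python3 - <<'E'
from h import *
d=grab('wrist');save(d,'w1');s=ctrl.get_state();print(s['position'],s['tool_rot'],R.from_rotvec(s['tool_rot']).as_matrix().round(3).tolist())
for n,P in dict(plug=(.63,-.213,.06),seat=(.4515,-.2,.025),spr=(.532,-.222,.057),tap=(.586,-.083,.047)).items(): print(n,proj(d,np.array(P)))
E
```

```text
[ 0.25284847 -0.59845395  0.22189242] [-3.07793364e+00 -6.23718566e-01  4.92950403e-04] [[0.921, 0.389, -0.001], [0.389, -0.921, 0.001], [-0.0, -0.001, -1.0]]
plug (np.float64(132.26266839927194), np.float64(-245.23572357136715))
seat (np.float64(33.73127688294079), np.float64(-144.4176375473171))
spr (np.float64(70.10944889392854), np.float64(-224.36700917052548))
tap (np.float64(67.00075585543442), np.float64(-171.56323572737375))invalid input at $[0]: expected keys x, y, z, wx, wy, wz
```

View pics/w1.png

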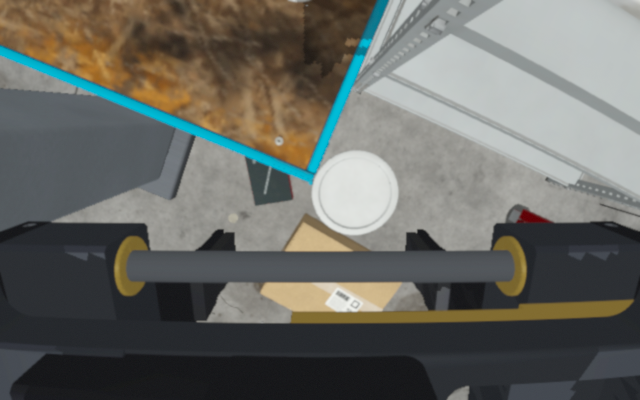

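The wrist picture shows only the bench corner at about (310,175), because the call was refused: every row needs all six keys. I'll redo the move.

```bash
python3 -m handwheel '[{"x":0.04,"y":-0.01,"z":0,"wx":0,"wy":0,"wz":6},{"x":0.08,"y":-0.02,"z":0,"wx":0,"wy":0,"wz":12},{"x":0.12,"y":-0.03,"z":0,"wx":0,"wy":0,"wz":18},{"x":0.16,"y":-0.04,"z":0,"wx":0,"wy":0,"wz":18},{"x":0.2,"y":-0.05,"z":0,"wx":0,"wy":0,"wz":18},{"x":0.22,"y":-0.09,"z":0,"wx":0,"wy":0,"wz":18},{"x":0.22,"y":-0.13,"z":0,"wx":0,"wy":0,"wz":18},{"x":0.22,"y":-0.15,"z":0,"wx":0,"wy":0,"wz":18},{"x":0.22,"y":-0.15,"z":0,"wx":0,"wy":0,"wz":18}]' 0.05
python3 - <<'E'
from h import *
d=grab('wrist');save(d,'w2');s=ctrl.get_state();print(s['position'],R.from_rotvec(s['tool_rot']).as_matrix().round(3).tolist())
for n,P in dict(plug=(.63,-.213,.06),seat=(.4515,-.2,.025),spr=(.532,-.222,.057),spr1=(.424,-.105,.057),tap=(.586,-.083,.047),tap1=(.436,-.324,.047)).items(): print(n,proj(d,np.array(P)))
E
```

```text
time: 0.95
position: [0.3972, -0.3699, 0.2227]
tool_rot: [-3.137, -0.143, 0.002]
ft_force: [-0.1, -0.2, -0.1]
grip_width: 0.58
grip_force: 0.0
[ 0.3973799  -0.37295365  0.22297826] [[0.996, 0.089, 0.0], [0.089, -0.996, -0.001], [0.0, 0.001, -1.0]]
plug (np.float64(164.231855000446), np.float64(-89.6595635929607))
seat (np.float64(163.31136314695576), np.float64(115.57840322811047))
spr (np.float64(171.65155441798774), np.float64(27.87824324563303))
spr1 (np.float64(58.014245091583064), np.float64(137.06180937369348))
tap (np.float64(39.18411098264045), np.float64(-33.76627831190271))
tap1 (np.float64(276.9819836262977), np.float64(141.72778330848897))
```

View pics/w2.png

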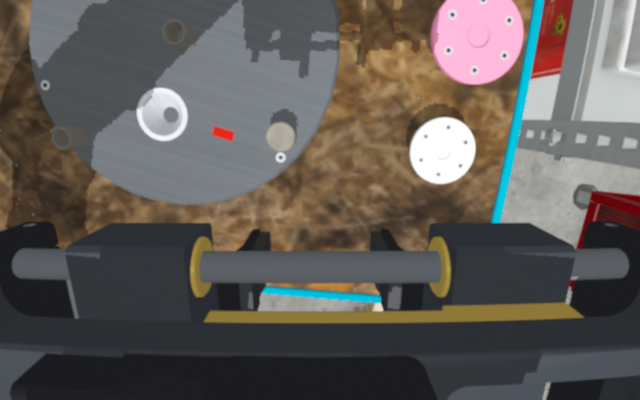

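The wrist view shows the seat mouth at (162,114), the red mark at (223,133) and valve_spring_0 at (176,31). tappet_1 is at (281,136) and valve_spring_1 at (68,138). All are close to the predictions.

Run:
```python
from h import *
d=grab('wrist');im=d['image'];hsv=cv2.cvtColor(im,cv2.COLOR_RGB2HSV)
def big(m,box):
    k=np.zeros_like(m);x0,y0,x1,y1=box;k[y0:y1,x0:x1]=m[y0:y1,x0:x1]
    c=max(cv2.findContours(k,0,1)[0],key=cv2.contourArea);return cv2.fitEllipse(cv2.convexHull(c)),cv2.contourArea(c)
e,a=big(cv2.inRange(hsv,(0,150,100),(8,255,255)),(200,115,250,150));print('mark',e[0],onz(d,*e[0],.025))
mk=onz(d,*e[0],.025)
e,a=big(cv2.inRange(hsv,(0,0,135),(180,60,255)),(125,75,200,150));print('seat',e,onz(d,*e[0],.025))
st=onz(d,*e[0],.025);print('dist',np.linalg.norm(mk-st),(mk-st)/np.linalg.norm(mk-st))
print('tap1 top',onz(d,281,136,.047),'spr0',onz(d,176,31,.05),'spr1',onz(d,66,138,.05))
t=grab('top')
for n,p,z in(('tap0',(267,181),.047),('tap1',(355.75,237.5),.047),('spr0',(317.7,202.5),.057),('spr1',(273,242),.057)): print(n,onz(t,*p,z))
```

```text
mark (219.34115600585938, 133.5088348388672) [ 0.43832846 -0.26372067  0.025     ]
seat ((162.86917114257812, 113.6505126953125), (54.91065979003906, 75.06839752197266), 77.50556182861328) [ 0.45429055 -0.20319556  0.025     ]
dist 0.06259454395662702 [-0.25500767 -0.96693903  0.        ]
tap1 top [ 0.4424016  -0.33113893  0.047     ] spr0 [ 0.53173331 -0.22691637  0.05      ] spr1 [ 0.42391004 -0.11202666  0.05      ]
tap0 [ 0.58502157 -0.08578978  0.047     ]
tap1 [ 0.44045864 -0.3261436   0.047     ]
spr0 [ 0.53050884 -0.22256444  0.057     ]
spr1 [ 0.42384706 -0.10805793  0.057     ]
```

```bash
python3 -m handwheel '[{"x":0.038,"y":-0.014,"z":0,"wx":0,"wy":0,"wz":6},{"x":0.076,"y":-0.028,"z":0,"wx":0,"wy":0,"wz":12},{"x":0.114,"y":-0.042,"z":0,"wx":0,"wy":0,"wz":18},{"x":0.152,"y":-0.056,"z":0,"wx":0,"wy":0,"wz":25},{"x":0.19,"y":-0.07,"z":0,"wx":0,"wy":0,"wz":25},{"x":0.228,"y":-0.084,"z":0,"wx":0,"wy":0,"wz":25},{"x":0.266,"y":-0.098,"z":0,"wx":0,"wy":0,"wz":25},{"x":0.305,"y":-0.111,"z":0,"wx":0,"wy":0,"wz":25},{"x":0.305,"y":-0.111,"z":0,"wx":0,"wy":0,"wz":25}]'
python3 -c "
from h import *
s=ctrl.get_state();print(s['position'],R.from_rotvec(s['tool_rot']).as_matrix().round(3).tolist(),s['joint_positions'].round(2))"
```

```text
time: 1.85
position: [0.6981, -0.2316, 0.2179]
tool_rot: [-3.088, 0.535, 0.001]
ft_force: [-1.7, 3.0, -1.8]
grip_width: 0.574
grip_force: 0.0
[ 0.69805689 -0.23164506  0.21791252] [[0.942, -0.337, 0.001], [-0.337, -0.942, 0.007], [-0.002, -0.007, -1.0]] [ 0.47  0.53 -0.28  1.19  0.13  1.44 -1.71]
```

```bash
python3 -m handwheel '[{"x":0,"y":0,"z":0.04,"wx":0,"wy":0,"wz":0},{"x":0,"y":0,"z":0.08,"wx":0,"wy":0,"wz":0},{"x":0,"y":0,"z":0.12,"wx":0,"wy":0,"wz":0},{"x":0,"y":0,"z":0.15,"wx":0,"wy":0,"wz":0},{"x":0,"y":0,"z":0.170,"wx":0,"wy":0,"wz":0},{"x":0,"y":0,"z":0.170,"wx":0,"wy":0,"wz":0},{"x":0,"y":0,"z":0.170,"wx":0,"wy":0,"wz":0}]'
python3 -c "
from h import *
s=ctrl.get_state();print(s['position'],R.from_rotvec(s['tool_rot']).as_matrix().round(3).tolist(),s['joint_positions'].round(2))"
```

```text
time: 2.43
position: [0.6906, -0.2396, 0.0506]
tool_rot: [-3.093, 0.551, 0.005]
ft_force: [1.1, 0.8, 0.1]
grip_width: 0.576
grip_force: 0.0
[ 0.69063837 -0.2396099   0.05056337] [[0.939, -0.345, -0.003], [-0.345, -0.939, 0.001], [-0.003, 0.0, -1.0]] [ 0.48  0.62 -0.26  1.39  0.17  1.15 -1.73]
```

```bash
cat > track.py <<'E'
from h import *
t=grab('top');hsv=cv2.cvtColor(t['image'],cv2.COLOR_RGB2HSV);m=cv2.inRange(hsv,(18,80,60),(32,255,255));m[:,:240]=0;m[:120]=0;m[290:]=0;m[:,390:]=0
c=max(cv2.findContours(m,0,1)[0],key=cv2.contourArea);e=cv2.fitEllipse(cv2.convexHull(c))
print('plug',e,cv2.contourArea(c),onz(t,*e[0],.06).round(4),'home z',onz(t,*e[0],.04).round(4))
s=ctrl.get_state();print(s['time'],s['position'].round(4),s['ft_force'].round(1),R.from_rotvec(s['tool_rot']).as_matrix().round(3)[:,:2].T.tolist())
import sys
if len(sys.argv)>1:
    i=t['image'][135:280,240:390];cv2.imwrite('pics/%s.png'%sys.argv[1],cv2.resize(i,None,fx=4,fy=4,interpolation=cv2.INTER_CUBIC)[:,:,::-1])
E
python3 -m handwheel '[{"x":-0.003,"y":-0.001,"z":0.001,"wx":0,"wy":0,"wz":0},{"x":-0.008,"y":-0.002,"z":0.001,"wx":0,"wy":0,"wz":0},{"x":-0.013,"y":-0.003,"z":0.001,"wx":0,"wy":0,"wz":0},{"x":-0.017,"y":-0.004,"z":0.001,"wx":0,"wy":0,"wz":0},{"x":-0.022,"y":-0.005,"z":0.001,"wx":0,"wy":0,"wz":0},{"x":-0.027,"y":-0.006,"z":0.001,"wx":0,"wy":0,"wz":0},{"x":-0.032,"y":-0.008,"z":0.001,"wx":0,"wy":0,"wz":0},{"x":-0.037,"y":-0.009,"z":0.001,"wx":0,"wy":0,"wz":0},{"x":-0.042,"y":-0.010,"z":0.001,"wx":0,"wy":0,"wz":0},{"x":-0.045,"y":-0.011,"z":0.001,"wx":0,"wy":0,"wz":0}]'
python3 track.py
```

```text
time: 3.27
position: [0.6526, -0.212, 0.0516]
tool_rot: [3.093, -0.548, -0.0]
ft_force: [1.3, -0.9, 0.7]
grip_width: 0.577
grip_force: 0.6Traceback (most recent call last):
  File "track.py", line 3, in <module>
    c=max(cv2.findContours(m,0,1)[0],key=cv2.contourArea);e=cv2.fitEllipse(cv2.convexHull(c))
                                                            ~~~~~~~~~~~~~~^^^^^^^^^^^^^^^^^^^
cv2.error: OpenCV(4.12.0) /io/opencv/modules/imgproc/src/shapedescr.cpp:361: error: (-201:Incorrect size of input array) There should be at least 5 points to fit the ellipse in function 'fitEllipseNoDirect'
```

```bash
cat > track.py <<'E'
from h import *
import sys
t=grab('side');hsv=cv2.cvtColor(t['image'],cv2.COLOR_RGB2HSV);m=cv2.inRange(hsv,(16,70,60),(34,255,255));m[:190]=0;m[290:]=0;m[:,420:]=0
c=max(cv2.findContours(m,0,1)[0],key=cv2.contourArea);h=cv2.convexHull(c);x,y,w,hh=cv2.boundingRect(h)
print('box',x,y,w,hh,cv2.contourArea(c))
s=ctrl.get_state();p=s['position'];M=R.from_rotvec(s['tool_rot']).as_matrix();q=p-.048*M[:,0]
print(s['time'],'tool',p.round(4),'cage plug',q.round(4),s['ft_force'].round(1),M.round(3)[:,:2].T.tolist())
# project flange outline (sanity box) for the caged position
a=np.linspace(0,2*np.pi,60)
P=np.array([proj(t,np.array([q[0]+.046*np.cos(b),q[1]+.046*np.sin(b),z])) for b in a for z in(.052,.06)])
print('expected u range',P[:,0].min().round(1),P[:,0].max().round(1),'v',P[:,1].min().round(1),P[:,1].max().round(1))
if len(sys.argv)>1:
    i=t['image'][180:320,210:420];cv2.imwrite('pics/%s.png'%sys.argv[1],cv2.resize(i,None,fx=3.8,fy=3.8,interpolation=cv2.INTER_CUBIC)[:,:,::-1])
E
python3 track.py a1
```

```text
box 253 195 167 95 4559.0
3.3667 tool [ 0.6525 -0.2118  0.0514] cage plug [ 0.6074 -0.1953  0.0515] [-0.6  0.2  0.1] [[0.939, -0.343, -0.001], [-0.343, -0.939, -0.0]]
expected u range 253.5 296.5 v 221.0 242.3
```

View pics/a1.png

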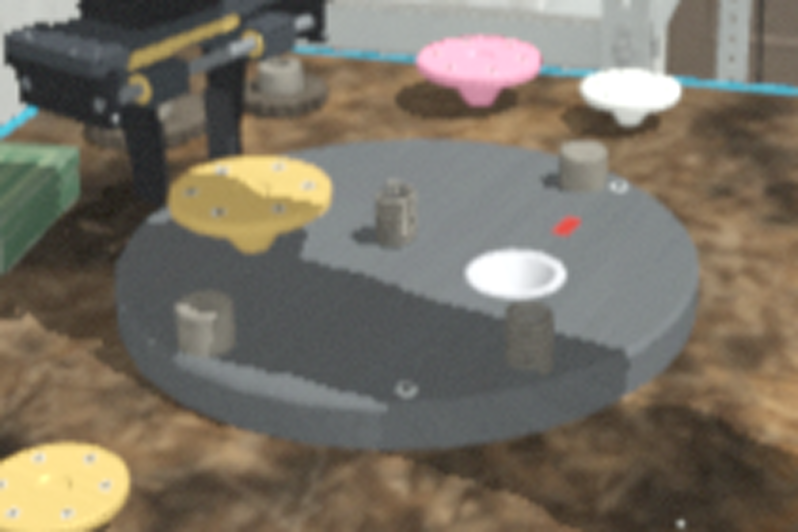

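The side crop shows the plug standing level against both fingers, with the flange from crop x 168 to 333, which matches the expected outline. I'll continue leg 1.

```bash
python3 -m handwheel '[{"x":-0.003,"y":-0.001,"z":0.002,"wx":0,"wy":0,"wz":0},{"x":-0.008,"y":-0.002,"z":0.002,"wx":0,"wy":0,"wz":0},{"x":-0.013,"y":-0.003,"z":0.002,"wx":0,"wy":0,"wz":0},{"x":-0.018,"y":-0.004,"z":0.002,"wx":0,"wy":0,"wz":0},{"x":-0.023,"y":-0.005,"z":0.002,"wx":0,"wy":0,"wz":0},{"x":-0.028,"y":-0.006,"z":0.002,"wx":0,"wy":0,"wz":0},{"x":-0.033,"y":-0.007,"z":0.002,"wx":0,"wy":0,"wz":0},{"x":-0.038,"y":-0.008,"z":0.002,"wx":0,"wy":0,"wz":0},{"x":-0.043,"y":-0.009,"z":0.002,"wx":0,"wy":0,"wz":0},{"x":-0.048,"y":-0.010,"z":0.002,"wx":0,"wy":0,"wz":0}]'
python3 -m handwheel '[{"x":-0.005,"y":-0.001,"z":0,"wx":0,"wy":0,"wz":0},{"x":-0.010,"y":-0.002,"z":0,"wx":0,"wy":0,"wz":0},{"x":-0.015,"y":-0.003,"z":0,"wx":0,"wy":0,"wz":0},{"x":-0.020,"y":-0.004,"z":0,"wx":0,"wy":0,"wz":0},{"x":-0.025,"y":-0.005,"z":0,"wx":0,"wy":0,"wz":0},{"x":-0.029,"y":-0.006,"z":0,"wx":0,"wy":0,"wz":0},{"x":-0.033,"y":-0.007,"z":0,"wx":0,"wy":0,"wz":0},{"x":-0.036,"y":-0.008,"z":0,"wx":0,"wy":0,"wz":0},{"x":-0.036,"y":-0.008,"z":0,"wx":0,"wy":0,"wz":0}]'
python3 track.py a2
```

```text
time: 4.2
position: [0.6111, -0.1864, 0.0496]
tool_rot: [3.093, -0.548, 0.0]
ft_force: [0.6, -0.5, -0.2]
grip_width: 0.571
grip_force: 0.6
time: 4.95
position: [0.5797, -0.1661, 0.0494]
tool_rot: [-3.093, 0.547, 0.001]
ft_force: [0.3, 0.4, -0.3]
grip_width: 0.573
grip_force: 0.2
box 121 241 143 49 2967.0
5.0 tool [ 0.58   -0.1664  0.0494] cage plug [ 0.5349 -0.1499  0.0495] [-0.4  0.2  0. ] [[0.939, -0.343, -0.001], [-0.343, -0.939, 0.0]]
expected u range 276.6 322.5 v 232.6 256.7
```

View pics/a2.png

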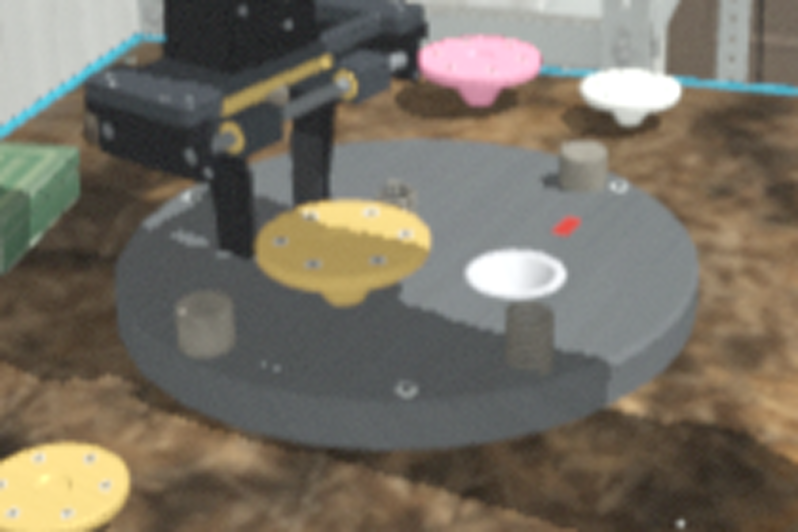

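The plug is level with its flange from crop x 255 to 431, as expected, about (0.534,-0.150). Spring_0 and tappet_0 look untouched. Next I back off, lift, turn to push along about 205°, and come down behind the plug.

```bash
python3 -m handwheel '[{"x":0.012,"y":0,"z":0,"wx":0,"wy":0,"wz":0},{"x":0.015,"y":0,"z":-0.025,"wx":0,"wy":0,"wz":0},{"x":0.015,"y":0,"z":-0.06,"wx":0,"wy":0,"wz":-5},{"x":0.010,"y":-0.01,"z":-0.06,"wx":0,"wy":0,"wz":-12},{"x":0.005,"y":-0.02,"z":-0.06,"wx":0,"wy":0,"wz":-19},{"x":0,"y":-0.03,"z":-0.06,"wx":0,"wy":0,"wz":-26},{"x":-0.007,"y":-0.041,"z":-0.06,"wx":0,"wy":0,"wz":-33},{"x":-0.007,"y":-0.041,"z":-0.06,"wx":0,"wy":0,"wz":-40},{"x":-0.007,"y":-0.041,"z":-0.06,"wx":0,"wy":0,"wz":-45},{"x":-0.007,"y":-0.041,"z":-0.06,"wx":0,"wy":0,"wz":-45}]'
python3 track.py
```

```text
time: 5.83
position: [0.5877, -0.1254, 0.1093]
tool_rot: [-3.066, -0.681, 0.001]
ft_force: [1.1, -0.1, -0.1]
grip_width: 0.579
grip_force: 0.0
box 274 195 146 95 3595.0
5.8833 tool [ 0.5878 -0.1258  0.1094] cage plug [ 0.5442 -0.1459  0.1094] [ 0.9 -0.5  0.1] [[0.908, 0.419, -0.0], [0.419, -0.908, -0.0]]
expected u range 271.5 317.5 v 232.9 257.0
```

```bash
python3 -m handwheel '[{"x":0,"y":0,"z":0.025,"wx":0,"wy":0,"wz":0},{"x":0,"y":0,"z":0.045,"wx":0,"wy":0,"wz":0},{"x":0,"y":0,"z":0.056,"wx":0,"wy":0,"wz":0},{"x":0,"y":0,"z":0.056,"wx":0,"wy":0,"wz":0},{"x":-0.003,"y":-0.001,"z":0.056,"wx":0,"wy":0,"wz":0},{"x":-0.007,"y":-0.002,"z":0.056,"wx":0,"wy":0,"wz":0},{"x":-0.011,"y":-0.003,"z":0.056,"wx":0,"wy":0,"wz":0},{"x":-0.015,"y":-0.004,"z":0.056,"wx":0,"wy":0,"wz":0},{"x":-0.020,"y":-0.005,"z":0.056,"wx":0,"wy":0,"wz":0},{"x":-0.025,"y":-0.006,"z":0.056,"wx":0,"wy":0,"wz":0}]'
python3 -m handwheel '[{"x":-0.005,"y":-0.001,"z":0,"wx":0,"wy":0,"wz":0},{"x":-0.010,"y":-0.002,"z":0.002,"wx":0,"wy":0,"wz":0},{"x":-0.013,"y":-0.002,"z":0.004,"wx":0,"wy":0,"wz":0},{"x":-0.015,"y":-0.002,"z":0.004,"wx":0,"wy":0,"wz":0},{"x":-0.015,"y":-0.002,"z":0.004,"wx":0,"wy":0,"wz":0}]'
python3 track.py a3
```

```text
time: 6.72
position: [0.5629, -0.1311, 0.0544]
tool_rot: [3.067, 0.677, 0.002]
ft_force: [1.2, 0.7, 0.6]
grip_width: 0.575
grip_force: 0.6
time: 7.13
position: [0.5474, -0.1357, 0.0491]
tool_rot: [-3.068, -0.677, 0.002]
ft_force: [-0.1, 0.5, -0.3]
grip_width: 0.577
grip_force: 0.2
box 304 197 116 93 3307.5
7.1833 tool [ 0.5477 -0.1356  0.0492] cage plug [ 0.5041 -0.1558  0.0493] [0.7 0.3 0.4] [[0.907, 0.421, -0.001], [0.421, -0.907, -0.0]]
expected u range 292.1 338.1 v 233.0 257.2
```

View pics/a3.png

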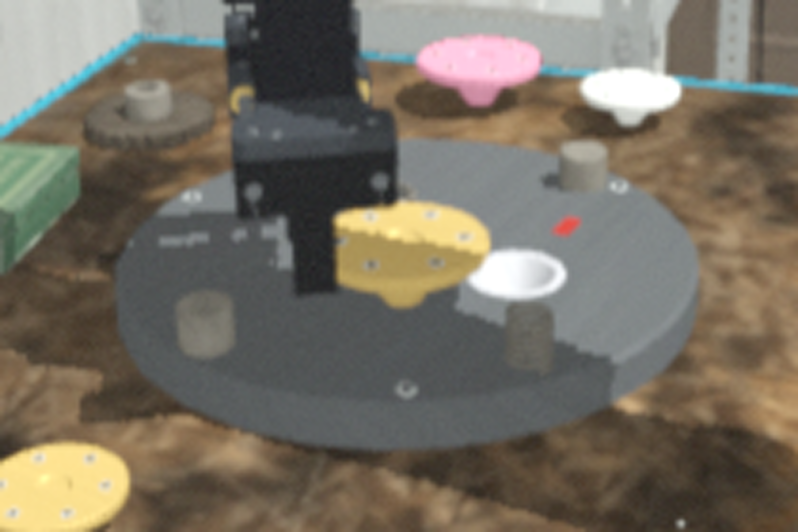

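The flange's right edge is at crop 491, about 1 px ahead of expected. The plug is level, just short of the seat mouth (crop 515,273), and the parts are undisturbed. I'll push the final leg and tighten the numeric tracker, since I have few views left.

```bash
python3 -m handwheel '[{"x":-0.004,"y":0.001,"z":0,"wx":0,"wy":0,"wz":0},{"x":-0.008,"y":0.002,"z":0,"wx":0,"wy":0,"wz":0},{"x":-0.012,"y":0.004,"z":0,"wx":0,"wy":0,"wz":0},{"x":-0.016,"y":0.005,"z":0,"wx":0,"wy":0,"wz":0},{"x":-0.020,"y":0.006,"z":0,"wx":0,"wy":0,"wz":0},{"x":-0.024,"y":0.007,"z":0,"wx":0,"wy":0,"wz":0},{"x":-0.028,"y":0.009,"z":0,"wx":0,"wy":0,"wz":0},{"x":-0.032,"y":0.010,"z":0,"wx":0,"wy":0,"wz":0},{"x":-0.036,"y":0.011,"z":0,"wx":0,"wy":0,"wz":0},{"x":-0.040,"y":0.012,"z":0,"wx":0,"wy":0,"wz":0}]'
cat > comp.py <<'E'
from h import *
def comp(im):
    h=cv2.cvtColor(im,cv2.COLOR_RGB2HSV);m=cv2.inRange(h,(19,95,95),(32,255,255));m[:215]=0;m[290:]=0;m[:,:270]=0;m[:,420:]=0
    m=cv2.morphologyEx(m,cv2.MORPH_OPEN,np.ones((2,2)))
    n,l,st,ce=cv2.connectedComponentsWithStats(m.astype(np.uint8));i=1+st[1:,4].argmax()
    ct=max(cv2.findContours((l==i).astype(np.uint8),0,1)[0],key=cv2.contourArea)
    return st[i],cv2.fitEllipse(cv2.convexHull(ct))
def expect(t,c,z,d=np.array([0,0,1.])):
    a=np.linspace(0,2*np.pi,90);P=np.array([proj(t,np.array([c[0]+.046*np.cos(b),c[1]+.046*np.sin(b),k])) for b in a for k in(z,z+.008)])
    return P.min(0).round(1),P.max(0).round(1)
if __name__=='__main__':
    t=grab('side');st,e=comp(t['image']);print('box u',st[0],st[0]+st[2],'v',st[1],st[1]+st[3],'area',st[4],'ell',np.round(e[0],1),np.round(e[1],1),round(e[2],1))
    s=ctrl.get_state();p=s['position'];M=R.from_rotvec(s['tool_rot']).as_matrix();q=p-.048*M[:,0]
    print(s['time'],'tool',p.round(4),'cage',q.round(4),s['ft_force'].round(1),M.round(3)[:,:2].T.tolist())
    print('standing at cage',expect(t,q,.052));print('home',expect(t,(.453,-.202),.032))
E
python3 comp.py
```

```text
time: 8.02
position: [0.5168, -0.1634, 0.0496]
tool_rot: [3.068, 0.677, 0.0]
ft_force: [0.4, 0.3, 1.3]
grip_width: 0.576
grip_force: 0.6
box u 318 357 v 230 257 area 671 ell [335.7 242.6] [27.  40.9] 95.9
8.0667 tool [ 0.5159 -0.1643  0.0495] cage [ 0.4724 -0.1844  0.0495] [-0.7 -0.9 -0.6] [[0.907, 0.42, -0.001], [0.42, -0.907, 0.0]]
standing at cage (array([311.6, 229. ]), array([356.7, 252.4]))
home (array([323.3, 235.1]), array([367.6, 258.5]))
```

```bash
python3 -m handwheel '[{"x":-0.003,"y":0.001,"z":0,"wx":0,"wy":0,"wz":0},{"x":-0.006,"y":0.002,"z":0,"wx":0,"wy":0,"wz":0},{"x":-0.009,"y":0.003,"z":0,"wx":0,"wy":0,"wz":0},{"x":-0.012,"y":0.004,"z":0,"wx":0,"wy":0,"wz":0},{"x":-0.014,"y":0.004,"z":0,"wx":0,"wy":0,"wz":0},{"x":-0.016,"y":0.005,"z":0,"wx":0,"wy":0,"wz":0},{"x":-0.018,"y":0.006,"z":0,"wx":0,"wy":0,"wz":0},{"x":-0.018,"y":0.006,"z":0,"wx":0,"wy":0,"wz":0}]'
python3 comp.py
```

```text
time: 8.73
position: [0.503, -0.1767, 0.0495]
tool_rot: [3.068, 0.677, -0.0]
ft_force: [-0.0, -0.4, -0.6]
grip_width: 0.575
grip_force: 0.0
box u 326 369 v 238 261 area 699 ell [346.5 248.7] [23.  44.2] 90.7
8.7833 tool [ 0.5031 -0.1764  0.0495] cage [ 0.4596 -0.1966  0.0495] [ 1.  -0.2 -0.3] [[0.907, 0.421, -0.0], [0.421, -0.907, 0.0]]
standing at cage (array([319.3, 227.4]), array([364.1, 250.3]))
home (array([323.3, 235.1]), array([367.6, 258.5]))
```

The plug dropped: the flange's image went from about v 230 to v 238–261, against about 235–258 predicted for home. I'll retract, close the fingers, turn for pressing, and check with the top and side cameras.

```bash
python3 -m handwheel '[{"x":0.012,"y":0,"z":0,"wx":0,"wy":0,"wz":0},{"x":0.018,"y":0,"z":-0.03,"wx":0,"wy":0,"wz":0},{"x":0.018,"y":0,"z":-0.07,"wx":0,"wy":0,"wz":-5},{"x":0.010,"y":0.03,"z":-0.09,"wx":0,"wy":0,"wz":-12},{"x":0,"y":0.065,"z":-0.1,"wx":0,"wy":0,"wz":-19},{"x":-0.01,"y":0.1,"z":-0.1,"wx":0,"wy":0,"wz":-26},{"x":-0.02,"y":0.135,"z":-0.1,"wx":0,"wy":0,"wz":-33},{"x":-0.03,"y":0.17,"z":-0.1,"wx":0,"wy":0,"wz":-40},{"x":-0.043,"y":0.205,"z":-0.1,"wx":0,"wy":0,"wz":-47},{"x":-0.043,"y":0.205,"z":-0.1,"wx":0,"wy":0,"wz":-52}]' 0 10
cat >> comp.py <<'E'
    g=grab('top');h=cv2.cvtColor(g['image'],cv2.COLOR_RGB2HSV);m=cv2.inRange(h,(18,80,60),(32,255,255));m[:,:260]=0;m[:180]=0;m[265:]=0;m[:,345:]=0
    c=max(cv2.findContours(m,0,1)[0],key=cv2.contourArea)
    if len(c)>5: e=cv2.fitEllipse(cv2.convexHull(c));print('top',np.round(e[0],1),np.round(e[1],1),cv2.contourArea(c),onz(g,*e[0],.04).round(4),s['joint_positions'].round(2))
    import sys
    if len(sys.argv)>1:
        a=cv2.resize(t['image'][180:320,210:420],(600,400),interpolation=cv2.INTER_CUBIC) if len(sys.argv)==2 else None
        b=cv2.resize(g['image'][135:280,240:390],(400,387));a=cv2.resize(a,(400,267));cv2.imwrite('pics/%s.png'%sys.argv[1],np.hstack([b,np.pad(a,((0,120),(0,0),(0,0)))])[:,:,::-1])
E
python3 comp.py b1
```

```text
time: 9.62
position: [0.549, -0.3902, 0.1484]
tool_rot: [2.462, 1.946, -0.006]
ft_force: [-2.0, -1.4, 0.1]
grip_width: 0.011
grip_force: 0.0
box u 325 369 v 238 261 area 731 ell [346.5 248.7] [22.8 44.5] 90.3
9.6667 tool [ 0.5497 -0.3857  0.1483] cage [ 0.5389 -0.4325  0.1484] [-0.7  1.3  0.3] [[0.225, 0.974, -0.001], [0.974, -0.225, -0.001]]
standing at cage (array([316.9, 190. ]), array([352. , 204.9]))
home (array([323.3, 235.1]), array([367.6, 258.5]))
top [307.5 231.8] [34.8 35. ] 917.0 [ 0.4523 -0.1974  0.04  ] [ 0.9   0.44 -0.44  1.47  0.19  1.27  0.21]
```

Both cameras agree: the flange is round and level, at home height, with its centre about (0.4525,-0.198). Next I move above the mark-side rim at 43 mm radius and come down to 8–10 mm above it.

```bash
python3 -m handwheel '[{"x":0.025,"y":-0.028,"z":0,"wx":0,"wy":0,"wz":0},{"x":0.05,"y":-0.056,"z":0,"wx":0,"wy":0,"wz":0},{"x":0.075,"y":-0.085,"z":0,"wx":0,"wy":0,"wz":0},{"x":0.1,"y":-0.115,"z":0,"wx":0,"wy":0,"wz":0},{"x":0.118,"y":-0.137,"z":0,"wx":0,"wy":0,"wz":0},{"x":0.118,"y":-0.137,"z":0.03,"wx":0,"wy":0,"wz":0},{"x":0.118,"y":-0.137,"z":0.06,"wx":0,"wy":0,"wz":0},{"x":0.118,"y":-0.137,"z":0.085,"wx":0,"wy":0,"wz":0},{"x":0.118,"y":-0.137,"z":0.1,"wx":0,"wy":0,"wz":0},{"x":0.118,"y":-0.137,"z":0.1,"wx":0,"wy":0,"wz":0}]'
python3 comp.py
```

```text
time: 10.55
position: [0.4421, -0.2308, 0.0466]
tool_rot: [-2.455, -1.951, 0.002]
ft_force: [-0.5, -0.3, -0.1]
grip_width: 0.007
grip_force: 0.0
box u 325 369 v 238 261 area 736 ell [346.4 248.7] [22.8 44.9] 91.0
10.6 tool [ 0.4434 -0.2317  0.0484] cage [ 0.4326 -0.2785  0.0484] [-0.1  0.5  0.9] [[0.226, 0.974, 0.002], [0.974, -0.226, -0.003]]
standing at cage (array([341.8, 214.5]), array([383.5, 234.5]))
home (array([323.3, 235.1]), array([367.6, 258.5]))
top [298.9 227.8] [15.7 26.9] 171.5 [ 0.4625 -0.1743  0.04  ] [ 0.9   0.21 -0.51  1.99  0.12  0.98  0.1 ]
```

```bash
python3 -m handwheel '[{"x":-0.009,"y":0,"z":0,"wx":0,"wy":0,"wz":0},{"x":-0.009,"y":0,"z":0.003,"wx":0,"wy":0,"wz":0},{"x":-0.009,"y":0,"z":0.005,"wx":0,"wy":0,"wz":0},{"x":-0.009,"y":0,"z":0.007,"wx":0,"wy":0,"wz":0},{"x":-0.009,"y":0,"z":0.008,"wx":0,"wy":0,"wz":0},{"x":-0.009,"y":0,"z":0.009,"wx":0,"wy":0,"wz":0},{"x":-0.009,"y":0,"z":0.0095,"wx":0,"wy":0,"wz":0},{"x":-0.009,"y":0,"z":0.0095,"wx":0,"wy":0,"wz":0}]'
python3 comp.py
```

```text
time: 11.32
position: [0.442, -0.243, 0.0402]
tool_rot: [2.46, 1.954, -0.0]
ft_force: [-0.4, -0.7, 1.2]
grip_width: 0.005
grip_force: 0.5
box u 325 369 v 237 261 area 736 ell [346.3 248.6] [22.9 44.7] 91.4
11.3667 tool [ 0.442  -0.243   0.0402] cage [ 0.4311 -0.2898  0.0402] [ 0.1 -0.6  1.2] [[0.226, 0.974, -0.0], [0.974, -0.226, 0.0]]
standing at cage (array([343.7, 212.8]), array([384.9, 232.4]))
home (array([323.3, 235.1]), array([367.6, 258.5]))
top [303.8 230.1] [26.4 33.3] 369.0 [ 0.4564 -0.1874  0.04  ] [ 0.91  0.22 -0.5   1.99  0.13  0.96  0.12]
```

```bash
python3 -m handwheel '[{"x":0.002,"y":0,"z":0.001,"wx":0,"wy":0,"wz":0},{"x":0.002,"y":0,"z":0.002,"wx":0,"wy":0,"wz":0},{"x":0.002,"y":0,"z":0.003,"wx":0,"wy":0,"wz":0},{"x":0.002,"y":0,"z":0.0035,"wx":0,"wy":0,"wz":0},{"x":0.002,"y":0,"z":0.0035,"wx":0,"wy":0,"wz":0},{"x":0.002,"y":0,"z":0.0035,"wx":0,"wy":0,"wz":0}]'
python3 comp.py p1
```

```text
time: 11.92
position: [0.4433, -0.2428, 0.0382]
tool_rot: [2.458, 1.951, -0.001]
ft_force: [-2.0, -1.4, 9.4]
grip_width: 0.005
grip_force: 4.7
box u 325 369 v 238 258 area 648 ell [346.6 247.8] [20.  45.7] 93.0
11.9667 tool [ 0.4433 -0.2427  0.0382] cage [ 0.4324 -0.2895  0.0383] [-1.6 -2.   8.1] [[0.227, 0.974, -0.003], [0.974, -0.227, 0.003]]
standing at cage (array([343.1, 212.8]), array([384.3, 232.4]))
home (array([323.3, 235.1]), array([367.6, 258.5]))
top [302.7 229.8] [23.1 32.3] 334.0 [ 0.4574 -0.1845  0.04  ] [ 0.91  0.23 -0.5   1.99  0.14  0.95  0.11]
```

The plug is tilting: the near edge went from v 261 to 258 at about 9 N. Pressing further.

```bash
python3 -m handwheel '[{"x":0,"y":0,"z":0.001,"wx":0,"wy":0,"wz":0},{"x":0,"y":0,"z":0.0015,"wx":0,"wy":0,"wz":0},{"x":0,"y":0,"z":0.002,"wx":0,"wy":0,"wz":0},{"x":0,"y":0,"z":0.0025,"wx":0,"wy":0,"wz":0},{"x":0,"y":0,"z":0.0025,"wx":0,"wy":0,"wz":0}]'
python3 comp.py p2
```

```text
time: 12.43
position: [0.4436, -0.2438, 0.036]
tool_rot: [2.457, 1.949, -0.001]
ft_force: [-1.5, -4.0, 9.3]
grip_width: 0.01
grip_force: 4.8
box u 325 369 v 239 257 area 553 ell [346.6 247.3] [17.4 44.5] 94.6
12.4833 tool [ 0.4436 -0.2437  0.036 ] cage [ 0.4327 -0.2905  0.0361] [-1.6 -4.   9.2] [[0.227, 0.974, -0.004], [0.974, -0.227, 0.004]]
standing at cage (array([343.1, 212.6]), array([384.3, 232.2]))
home (array([323.3, 235.1]), array([367.6, 258.5]))
top [303.5 230. ] [24.1 31.6] 335.0 [ 0.4568 -0.1865  0.04  ] [ 0.91  0.23 -0.5   1.99  0.14  0.94  0.11]
```

```bash
python3 -m handwheel '[{"x":0,"y":0,"z":0.001,"wx":0,"wy":0,"wz":0},{"x":0,"y":0,"z":0.0015,"wx":0,"wy":0,"wz":0},{"x":0,"y":0,"z":0.002,"wx":0,"wy":0,"wz":0},{"x":0,"y":0,"z":0.0025,"wx":0,"wy":0,"wz":0},{"x":0,"y":0,"z":0.0025,"wx":0,"wy":0,"wz":0}]'
python3 comp.py p3
```

```text
time: 12.95
position: [0.4438, -0.2441, 0.0347]
tool_rot: [2.457, 1.949, -0.002]
ft_force: [-4.5, -2.3, 18.2]
grip_width: 0.005
grip_force: 9.2
box u 325 369 v 240 257 area 512 ell [346.5 247.2] [17.4 44.2] 95.2
13.0 tool [ 0.4438 -0.2441  0.0347] cage [ 0.4329 -0.2909  0.0349] [-4.7 -3.5 17.9] [[0.227, 0.974, -0.005], [0.974, -0.227, 0.004]]
standing at cage (array([343. , 212.5]), array([384.2, 232.1]))
home (array([323.3, 235.1]), array([367.6, 258.5]))
top [303.7 230.1] [24.2 31.5] 325.0 [ 0.4564 -0.1872  0.04  ] [ 0.9   0.23 -0.5   1.99  0.14  0.94  0.1 ]
```

View pics/p3.png

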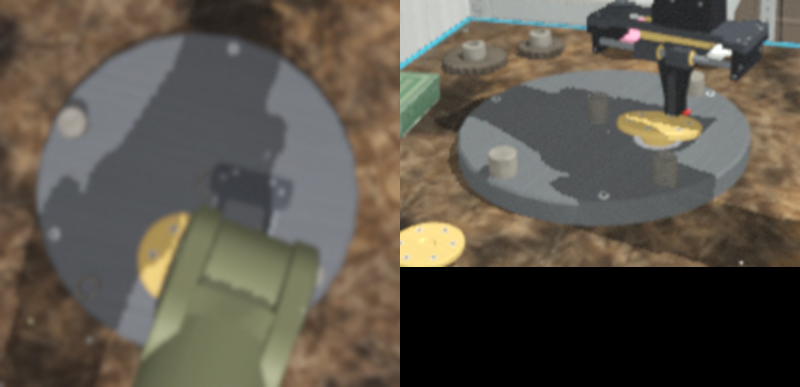

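The side panel shows the plug tipped toward the mark, with the seat rim visible under the lifted near edge at (655,145). The force jumped to 18 N, so the rim has met the plate. Releasing.

```bash
python3 -m handwheel '[{"x":0,"y":0,"z":-0.003,"wx":0,"wy":0,"wz":0},{"x":0,"y":0,"z":-0.006,"wx":0,"wy":0,"wz":0},{"x":0,"y":0,"z":-0.010,"wx":0,"wy":0,"wz":0},{"x":0,"y":0,"z":-0.02,"wx":0,"wy":0,"wz":0},{"x":0,"y":0,"z":-0.04,"wx":0,"wy":0,"wz":0},{"x":0,"y":0,"z":-0.05,"wx":0,"wy":0,"wz":0},{"x":0,"y":0,"z":-0.05,"wx":0,"wy":0,"wz":0},{"x":0,"y":0,"z":-0.05,"wx":0,"wy":0,"wz":0}]'
python3 comp.py
```

```text
time: 13.72
position: [0.4427, -0.2413, 0.082]
tool_rot: [2.459, 1.953, 0.0]
ft_force: [0.6, 0.1, -0.5]
grip_width: 0.008
grip_force: 0.0
box u 325 369 v 238 261 area 729 ell [346.2 248.6] [22.9 44.7] 91.1
13.7667 tool [ 0.4421 -0.241   0.0813] cage [ 0.4312 -0.2877  0.0813] [ 0.4 -0.2 -0. ] [[0.227, 0.974, -0.0], [0.974, -0.227, -0.0]]
standing at cage (array([343.4, 213.1]), array([384.7, 232.8]))
home (array([323.3, 235.1]), array([367.6, 258.5]))
top [302.2 229.2] [22.6 32.2] 334.0 [ 0.459  -0.1829  0.04  ] [ 0.92  0.17 -0.51  1.96  0.09  1.04  0.14]
```

```bash
python3 -m handwheel '[{"x":0.03,"y":0,"z":0,"wx":0,"wy":0,"wz":0},{"x":0.06,"y":0,"z":0,"wx":0,"wy":0,"wz":0},{"x":0.088,"y":0,"z":0,"wx":0,"wy":0,"wz":0},{"x":0.088,"y":0,"z":0.01,"wx":0,"wy":0,"wz":0},{"x":0.088,"y":0,"z":0.025,"wx":0,"wy":0,"wz":0},{"x":0.088,"y":0,"z":0.036,"wx":0,"wy":0,"wz":0},{"x":0.088,"y":0,"z":0.038,"wx":0,"wy":0,"wz":0},{"x":0.088,"y":0,"z":0.038,"wx":0,"wy":0,"wz":0}]'
python3 comp.py
```

```text
time: 14.48
position: [0.4609, -0.1553, 0.0421]
tool_rot: [-2.459, -1.951, 0.002]
ft_force: [-0.7, -0.1, 0.3]
grip_width: 0.009
grip_force: 0.0
box u 325 369 v 237 261 area 552 ell [346.4 248.6] [23.3 44.1] 90.5
14.5333 tool [ 0.4617 -0.1556  0.0429] cage [ 0.4508 -0.2023  0.0429] [ 0.6  1.  -0.6] [[0.227, 0.974, 0.001], [0.974, -0.227, -0.002]]
standing at cage (array([324.2, 226.7]), array([368.9, 249.5]))
home (array([323.3, 235.1]), array([367.6, 258.5]))
top [310.7 231.8] [27.7 34.7] 531.5 [ 0.4524 -0.2059  0.04  ] [ 0.81  0.19 -0.57  2.03  0.13  0.96 -0.06]
```

```bash
python3 -m handwheel '[{"x":0,"y":0,"z":0.002,"wx":0,"wy":0,"wz":0},{"x":0,"y":0,"z":0.003,"wx":0,"wy":0,"wz":0},{"x":0,"y":0,"z":0.004,"wx":0,"wy":0,"wz":0},{"x":0,"y":0,"z":0.005,"wx":0,"wy":0,"wz":0},{"x":0,"y":0,"z":0.006,"wx":0,"wy":0,"wz":0},{"x":0,"y":0,"z":0.007,"wx":0,"wy":0,"wz":0},{"x":0,"y":0,"z":0.008,"wx":0,"wy":0,"wz":0},{"x":0,"y":0,"z":0.008,"wx":0,"wy":0,"wz":0}]'
python3 comp.py
```

```text
time: 15.25
position: [0.4642, -0.1547, 0.0374]
tool_rot: [2.458, 1.953, 0.004]
ft_force: [-0.6, 3.3, 10.1]
grip_width: 0.005
grip_force: 5.1
box u 332 369 v 235 262 area 566 ell [347.1 248.3] [26.3 42.7] 83.5
15.3 tool [ 0.4642 -0.1546  0.0374] cage [ 0.4534 -0.2014  0.0374] [-1.9  3.5 10.3] [[0.226, 0.974, 0.001], [0.974, -0.226, 0.003]]
standing at cage (array([322.9, 226.8]), array([367.5, 249.6]))
home (array([323.3, 235.1]), array([367.6, 258.5]))
top [308.7 231.4] [31.  34.8] 531.0 [ 0.4535 -0.2006  0.04  ] [ 0.8   0.2  -0.57  2.03  0.14  0.94 -0.07]
```

```bash
python3 -m handwheel '[{"x":0,"y":0,"z":0.001,"wx":0,"wy":0,"wz":0},{"x":0,"y":0,"z":0.002,"wx":0,"wy":0,"wz":0},{"x":0,"y":0,"z":0.0025,"wx":0,"wy":0,"wz":0},{"x":0,"y":0,"z":0.003,"wx":0,"wy":0,"wz":0},{"x":0,"y":0,"z":0.0035,"wx":0,"wy":0,"wz":0},{"x":0,"y":0,"z":0.0035,"wx":0,"wy":0,"wz":0},{"x":0,"y":0,"z":0.0035,"wx":0,"wy":0,"wz":0}]'
python3 comp.py
```

```text
time: 15.93
position: [0.465, -0.154, 0.0349]
tool_rot: [2.457, 1.953, 0.005]
ft_force: [-1.7, 4.3, 16.6]
grip_width: 0.006
grip_force: 8.9
box u 333 368 v 233 263 area 603 ell [345.7 247.7] [29.3 44.8] 83.2
15.9833 tool [ 0.465  -0.154   0.0349] cage [ 0.4542 -0.2008  0.0349] [-2.4  5.7 18.3] [[0.225, 0.974, 0.001], [0.974, -0.225, 0.004]]
standing at cage (array([322.4, 226.9]), array([367.1, 249.7]))
home (array([323.3, 235.1]), array([367.6, 258.5]))
top [309.1 231.3] [29.1 34.4] 524.5 [ 0.4537 -0.2015  0.04  ] [ 0.8   0.21 -0.57  2.03  0.14  0.94 -0.07]
```

The far edge rose from v 238 to 233, the ellipse opened up and the force reached about 17 N, which mirrors the first side. Releasing and retreating.

```bash
python3 -m handwheel '[{"x":0,"y":0,"z":-0.003,"wx":0,"wy":0,"wz":0},{"x":0,"y":0,"z":-0.006,"wx":0,"wy":0,"wz":0},{"x":0,"y":0,"z":-0.010,"wx":0,"wy":0,"wz":0},{"x":0,"y":0,"z":-0.02,"wx":0,"wy":0,"wz":0},{"x":0,"y":0,"z":-0.05,"wx":0,"wy":0,"wz":0},{"x":0,"y":0,"z":-0.09,"wx":0,"wy":0,"wz":0},{"x":0,"y":0,"z":-0.12,"wx":0,"wy":0,"wz":0},{"x":-0.03,"y":0.03,"z":-0.15,"wx":0,"wy":0,"wz":0},{"x":-0.06,"y":0.06,"z":-0.15,"wx":0,"wy":0,"wz":0},{"x":-0.1,"y":0.07,"z":-0.15,"wx":0,"wy":0,"wz":0}]'
python3 -m handwheel '[{"x":-0.04,"y":0,"z":0,"wx":0,"wy":0,"wz":0},{"x":-0.08,"y":0,"z":0,"wx":0,"wy":0,"wz":0},{"x":-0.11,"y":0,"z":0,"wx":0,"wy":0,"wz":0},{"x":-0.12,"y":0,"z":0,"wx":0,"wy":0,"wz":0},{"x":-0.12,"y":0,"z":0,"wx":0,"wy":0,"wz":0},{"x":-0.12,"y":0,"z":0,"wx":0,"wy":0,"wz":0}]'
python3 comp.py fin
```

```text
time: 16.87
position: [0.5113, -0.2604, 0.1859]
tool_rot: [2.45, 1.955, 0.006]
ft_force: [0.5, 0.5, -0.1]
grip_width: 0.006
grip_force: 0.0
time: 17.37
position: [0.4797, -0.3769, 0.1819]
tool_rot: [-2.46, -1.952, -0.002]
ft_force: [-0.3, -0.3, -0.4]
grip_width: 0.001
grip_force: 0.0
box u 325 369 v 237 261 area 729 ell [346.4 248.6] [23.3 44.4] 90.2
17.4167 tool [ 0.4805 -0.3756  0.1821] cage [ 0.4697 -0.4223  0.182 ] [-0.2 -0.5 -0.1] [[0.225, 0.974, 0.001], [0.974, -0.225, 0.0]]
standing at cage (array([341.5, 193.2]), array([377.7, 208.7]))
home (array([323.3, 235.1]), array([367.6, 258.5]))
top [307.5 231.7] [34.7 35.2] 918.5 [ 0.4524 -0.1974  0.04  ] [ 0.99  0.29 -0.45  1.6   0.13  1.28  0.3 ]
```

View pics/fin.png

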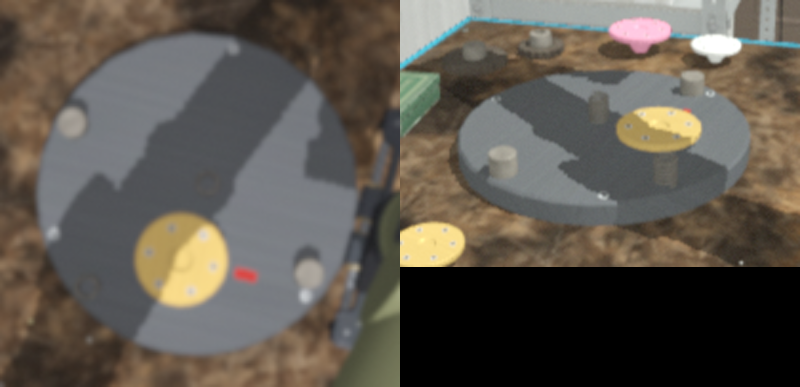

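The final picture shows the plug level and fully home (top panel 181,260; side panel 658,129). All four loose parts are where they were, and the arm is clear.

```bash
python3 -c "
from bench import ctrl
print(ctrl.close_job())"
```

```text
the job is handed in; nothing more can be done
None
```

The plug was slid into its seat and rocked on the mark side, then on the opposite side; in the final images it sits level and fully home with the four loose parts undisturbed, and the job was handed in at about 17.4 s.

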